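Show the smoke-test slide's label over the LED bulb

ROBOT

A 6-joint arm with a two-finger parallel gripper is mounted at the origin on the work surface. World frame = base frame: x ahead of the robot, y to its left, z up, the work surface at z = 0. Lengths are in m, angles in rad, forces in N, time in s.
With the tool pointing down it reaches from about 0.4 to 0.825 m from the base axis. Payload 7 kg.
Tool frame: the origin (TCP) lies midway between the tips of the shut fingers; the grasp point (between the pads) lies 19 mm behind it; z points along the fingers, y is the line along which they close (so a half turn about z gives the same grasp; the last joint's range is limited). The gripper opens to 88 mm and grips with 3 to 60 N. Pads are 19 mm wide; open, the fingers measure 130 mm over their backs; the gripper's body (78 mm by 193 mm) begins 47 mm behind the grasp point.
Start: joints at [-0.821, 0.359, 0.012, 0, -1.224, -0.288], TCP at [0.301, -0.604, 0.227] pointing down, gripper open.
Joint ranges: [-3.07, 3.07], [-1.43, 2.12], [-1.02, 1.25], [-3.03, 1.67], [-3.05, -0], [-3.03, 3.03]. Speed limits (rad/s): [2.39, 2.39, 3.01, 3.14, 3.14, 3.14].

INTERFACE

Orientations are given as [roll, pitch, yaw] about the fixed x, y, z axes, in that order (R = Rz(yaw) Ry(pitch) Rx(roll)).
In Python, from station import get_state, grab_frame, calibration, job_done, boxes_of, regions_of, spot_point gives the robot as it stands. The module is installed in compiled form; this text tells all that it offers.
- The arm moves only by the tool arm_command, never from a script. Its argument "commands" is a list of rows, each an object of numbers: "tx", "ty", "tz": the shift along the tool's x, y, z each as a share of 25 cm, from -1 to 1; "twist": the turn about the tool's z as a share of 180 degrees, from -1 to 1. A call has exactly 8 rows; each row is the pose to reach, as a shift and turn from the pose commanded when the call began, along the tool's axes at that moment, turning the shorter way round; what a row does not reach only later rows make up. A row lasts 1/12 s, in which the tool goes at most 41.7 mm and 7.16 degrees, less where a joint would pass 70% of its speed; a pose out of reach is approached as far as the arm can. A call with a number of a shift or a turn outside -1 to 1 is refused whole. A call with a gripper value outside its range is refused whole. "claw" is the opening, from 0 (shut) to 1 (fully open), set as the call begins (left out, the last holds). The fingers move at their own pace and stop on an object; "grip_force" is the grip in N (left out, the last holds). Time passes only in rows, so rows that repeat a pose let the fingers close, or fill a call up. It gives the time, the measured TCP pose, the force, the opening and the grip force at its end, in the units of the state.
- get_state(): the state, without advancing time (a new reading comes with each control period).
- grab_frame(name): name is "side" or "top" or "wrist"; returns the picture (384x512x3 uint8, red, green, blue); there is no depth.
- calibration(name): a dict with "camera_matrix" (3x3 intrinsics, pixels), "k1" (the pictures are not rectified: a ray, as slopes to the right and down, at radius r is drawn at 1 + k1 r^2 times it, then the intrinsics apply), "extrinsics" (4x4, takes a point from camera to world coordinates). Camera axes: x right, y down, z forward; pixel columns grow to the right and rows downward; lengths in m; the calibration is good to about 2 mm. A picture is of the moment at which its call begins: read the wrist's pose just before it. calibration takes no time and is no camera call; for the wrist camera it gives the pose at the moment of the call.
- job_done(): hands the job in; it is judged then, once.
Trained networks look in the newest picture that a camera, given by its name, has taken for a name from the list of things; names that differ only in an ending like _2 or _b are one class to them, and where a whole thing is asked for, a point or a joint stands for the part that bears it (a point fixed in the world has none). Each returns a list of dicts, best first, with "score" (0 to 1); they miss things now and then, are a little off and sometimes report something else, mostly with a low value. They report only what shows in the picture. A call takes as long as a camera call.
- boxes_of(query, camera): "rect" ([left, top, right, bottom] in pixels, round what is visible of it).
- regions_of(query, camera): "region" (384x512 bool, what is visible of it) and "rect" ([left, top, right, bottom] in pixels, round what is visible of it).
- spot_point(query, camera): "uv" ([column, row] in pixels: a listed point, or the origin of a listed thing).
The state is a dict: "t": time; "q": joint angles; "qd": joint speeds; "joint_efforts": joint torques, N m; "eef_pos": TCP position; "ee_rot": TCP orientation; "force": force on the tool from outside, world axes, zero at the start; "moment": the same for the moment, N m; "width": finger opening in m; "gripper_force": force on a finger pad.
Only numpy, scipy, OpenCV 4.12 (cv2) and the standard library are available. Lean on these libraries where they do the work, as an engineer would, in place of code of your own. Each camera call takes 0.05 s, during which the arm holds its last target. There are 200 camera calls.

TASK

Take the smoke-test slide out of its stand by its plain end and hold the frosted label end, the one with the small notched corner, over the middle of the mushroom bulb, about 6 cm above the dome, label face turned up and laid back at least halfway from upright to flat, like a page on a lectern. Touch neither bulb nor lampholder and leave the tumbler, detector shell and tiers where they are. Finish while still holding the slide still in the gripper over the bulb, fingers clear of the frosted end.

Things in the scene. Friction and masses are not known exactly. Their poses are not given: they have to be found in the camera images.
- slide: Test slide, a stiff plate 110 x 42 x 5 mm, 30 g, standing on a long edge in the stand. Grey filter middle (50 mm), two alike pale 30 mm end bands; the frosted label end has a 14 x 14 mm corner cut away (on top). Label face towards you and notch on top, the notch is upper left; that face has a thin paper patch. Other end: plain grip end. Origin: mid lower edge, axes as slide_center.
- slide_center (a point): Centre of the slide (half-way along, up and through it). x axis: along its 110 mm length towards the frosted end (-55 to +55 mm); y axis: square out of the label face (thickness 5 mm); z axis: across its 42 mm width (-21 to +21 mm), vertical at the start; the notch is at the +x, +z corner.
- frosted_end (a point): Point on the slide in the middle of its frosted end band, 40 mm from the slide's centre along +x, half-way across its width and thickness. Axes as the slide's.
- stand: Fixed grey stand: round disc 120 mm wide, 6 mm thick, with two rails 90 mm long, 14 mm wide, tops 18 mm above the counter; the slot between them, 6.5 mm wide and 12 mm deep, holds the slide, which shows 30 mm above the rails and 10 mm past each end. Origin at the disc's underside centre on the counter; x along the slot, towards the frosted end at the start. Any yaw.
- bulb_top (a point): Top of the dome of the mushroom-shaped white LED bulb, 115 mm above the counter, on the bulb's upright axis. The bulb (65 mm wide at most, at 88 mm height) stands upright in a fixed black table lampholder with a round 90 mm foot.
- tumbler: Bystander: smoke glass tumbler with AAA cells, 74 mm wide at the rim, 85 mm high, origin at its underside centre.
- shell: Bystander: white plastic smoke detector shell, round, 110 mm wide, 38 mm high, origin at its underside centre.
- tiers: Bystander: stacked pair of open plastic tiers, red below and grey above, 200 x 140 mm, 120 mm high, origin at its underside centre.
- coaster: Bystander: hard silicone coaster fixed to the counter, 94 mm wide, 7 mm thick, origin at its underside centre.
- lamp: Fixed table lampholder with the bulb in it: round black foot 90 mm wide and 12 mm thick, white socket, bulb above. Origin at the foot's underside centre on the counter, z up.

How it is judged:
By the outcome, as a careful person would: the job done as asked, in the order asked, and still so for the second after the job is handed in, while the arm keeps its last pose, push and grip.
It also fails if it takes over 40 s, if anything falls off the work surface, if the arm or the gripper's body presses on something with over 40 N, if the wrist force passes 120 N, or if a joint passes its speed limit or range.

## Working session

There is one attempt and no reset: what is moved stays moved. The work goes in short steps, Python scripts to look and compute and a tool call to move; the robot and the scene stay as the last step left them, time stands still between calls to the robot, and variables do not carry over. Pictures are saved under pics/ and viewed, at most 10 in all, crops included, and the job is handed in when it is done.

Besides the shell and the picture viewer there is one more tool, called as name(argument=value, ...), one argument or row to a line, values as JSON. arm_command: Moves the arm, as the interface text tells. Shift numbers are shares of 25 cm and turn numbers shares of 180 degrees, none past 1 either way. Its arguments: {"type":"object","properties":{"commands":{"type":"array"},"claw":{"type":"number"},"grip_force":{"type":"number"}},"required":["commands"]}

```bash
mkdir -p pics; cat > h.py <<'E'
import numpy as np, cv2
from station import *
from scipy.spatial.transform import Rotation as Ro
def ray(c,uv):
    K=np.array(c["camera_matrix"]);k=c["k1"];E=np.array(c["extrinsics"])
    d=np.array([(uv[0]-K[0,2])/K[0,0],(uv[1]-K[1,2])/K[1,1]]);s=d.copy()
    for _ in range(20): s=d/(1+k*(s@s))
    v=E[:3,:3]@np.array([s[0],s[1],1]);return E[:3,3],v
def atz(c,uv,z):
    o,v=ray(c,uv);return o+v*(z-o[2])/v[2]
def proj(c,p):
    K=np.array(c["camera_matrix"]);E=np.array(c["extrinsics"])
    q=E[:3,:3].T@(np.array(p)-E[:3,3]);s=q[:2]/q[2];s=s*(1+c["k1"]*(s@s))
    return K[:2,:2]@s+K[:2,2]
def tri(c1,u1,c2,u2):
    A=np.zeros((3,3));b=np.zeros(3)
    for c,u in((c1,u1),(c2,u2)):
        o,v=ray(c,u);v=v/np.linalg.norm(v);P=np.eye(3)-np.outer(v,v);A+=P;b+=P@o
    return np.linalg.solve(A,b)
E
cat > a.py <<'E'
from h import *
np.set_printoptions(precision=4,suppress=True)
s=get_state();print(s["eef_pos"],s["ee_rot"],s["width"],s["t"])
C={};F={}
for n in("top","side"):
    C[n]=calibration(n);F[n]=grab_frame(n);print(n,C[n]["extrinsics"][:3] if 0 else np.array(C[n]["extrinsics"])[:3,3])
Z=dict(slide_center=.027,frosted_end=.027,stand=0,bulb_top=.115,tumbler=0,shell=0,tiers=0,coaster=0,lamp=0)
for q,z in Z.items():
    r={n:spot_point(q,n)[:2] for n in C}
    for n in C: print(q,n,[(np.round(x["uv"]),round(x["score"],2),atz(C[n],x["uv"],z)) for x in r[n]])
    if r["top"] and r["side"]: print("  tri",tri(C["top"],r["top"][0]["uv"],C["side"],r["side"][0]["uv"]))
cv2.imwrite("pics/top.png",cv2.resize(F["top"],(800,600))[:,:,::-1]);cv2.imwrite("pics/side.png",cv2.resize(F["side"],(800,600))[:,:,::-1])
E
python3 a.py
```

```text
[ 0.3005 -0.6039  0.2256] [ 3.1399 -0.0002 -2.6799] 0.08794908361490085 0.0
top [ 0.4426 -0.0914  1.5673]
side [0.4814 0.5347 0.7857]
slide_center top [(array([178., 195.]), 0.49, array([0.5661, 0.1597, 0.027 ]))]
slide_center side [(array([236., 285.]), 0.69, array([0.5766, 0.1624, 0.027 ]))]
  tri [0.5717 0.1607 0.0238]
frosted_end top [(array([181., 183.]), 0.46, array([0.6103, 0.148 , 0.027 ]))]
frosted_end side [(array([228., 274.]), 0.84, array([0.6009, 0.1367, 0.027 ])), (array([238., 290.]), 0.23, array([0.5717, 0.1749, 0.027 ]))]
  tri [0.6035 0.1451 0.0428]
stand top [(array([178., 194.]), 0.88, array([0.5729, 0.1644, 0.    ]))]
stand side [(array([238., 288.]), 0.94, array([ 0.5757,  0.1551, -0.    ])), (array([237., 287.]), 0.45, array([0.5789, 0.1527, 0.    ]))]
  tri [0.5728 0.1621 0.0146]
bulb_top top [(array([266., 200.]), 0.91, array([ 0.5378, -0.1446,  0.115 ]))]
bulb_top side [(array([270., 171.]), 0.72, array([ 0.5385, -0.1398,  0.115 ]))]
  tri [ 0.5385 -0.1448  0.1101]
tumbler top [(array([133., 143.]), 0.76, array([0.7582, 0.327 , 0.    ]))]
tumbler side [(arra
[... 298 characters left out ...]
ray([190., 233.]), 0.75, array([0.7362, 0.0165, 0.    ]))]
  tri [0.737  0.0186 0.0031]
tiers top [(array([377., 190.]), 0.58, array([ 0.5733, -0.5444,  0.    ]))]
tiers side [(array([277., 123.]), 0.74, array([ 0.5533, -0.5151,  0.    ]))]
  tri [ 0.5657 -0.552  -0.0269]
coaster top [(array([224., 249.]), 0.57, array([0.3779, 0.0012, 0.    ]))]
coaster side [(array([320., 243.]), 0.73, array([ 0.3817, -0.0065,  0.    ])), (array([238., 287.]), 0.72, array([0.5753, 0.1542, 0.    ]))]
  tri [0.3806 0.0003 0.0097]
lamp top [(array([262., 204.]), 0.85, array([ 0.5315, -0.1327,  0.    ]))]
lamp side [(array([273., 199.]), 0.85, array([ 0.5246, -0.141 ,  0.    ]))]
  tri [ 0.5275 -0.1324  0.0102]
```

View pics/top.png

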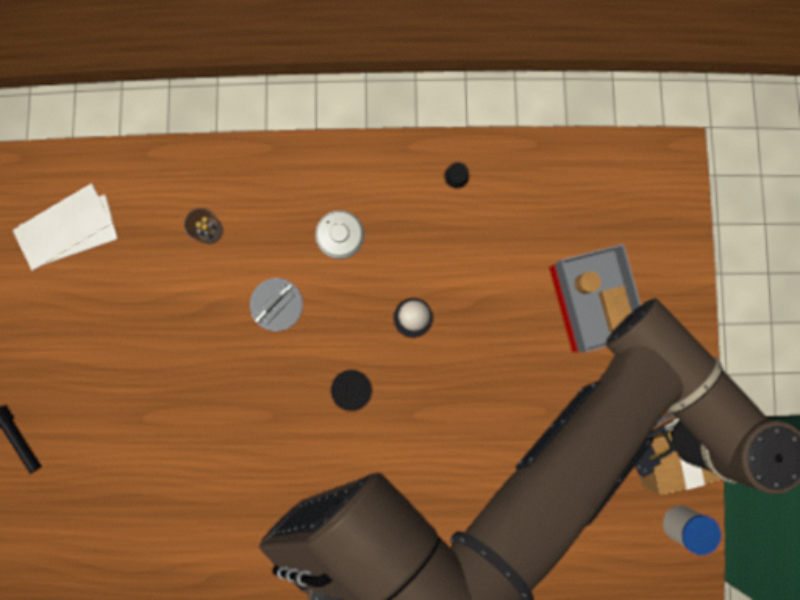

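View pics/side.png

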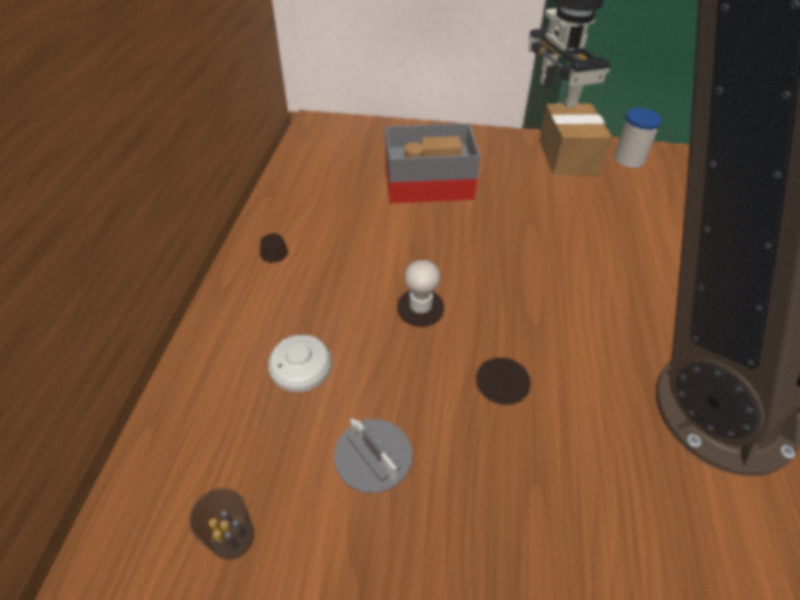

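The top view shows the stand at (276,304), with the slide running from lower left to upper right, and the bulb at (414,317). In the side view the stand is at (373,455). The network puts the frosted end at the far right. I'll move over the stand and check this with the wrist camera.

arm_command(
  commands=[
    {"tx":-0.12,"ty":0.11,"tz":-0.05,"twist":-0.03},
    {"tx":-0.24,"ty":0.22,"tz":-0.1,"twist":-0.06},
    {"tx":-0.36,"ty":0.33,"tz":-0.15,"twist":-0.1},
    {"tx":-0.48,"ty":0.44,"tz":-0.2,"twist":-0.14},
    {"tx":-0.6,"ty":0.56,"tz":-0.2,"twist":-0.18},
    {"tx":-0.72,"ty":0.67,"tz":-0.2,"twist":-0.22},
    {"tx":-0.83,"ty":0.78,"tz":-0.2,"twist":-0.26},
    {"tx":-0.92,"ty":0.88,"tz":-0.2,"twist":-0.3},
  ],
)

```text
t: 1.67
eef_pos: [0.4092, -0.3026, 0.277]
ee_rot: [-3.14, 0.0, -1.735]
force: [1.1, -0.3, 0.1]
width: 0.0876
gripper_force: 0.0
```

```bash
cat > g.py <<'E'
from h import *
import sys
x,y,z,yaw=map(float,sys.argv[1:5])
s=get_state();R=Ro.from_euler("xyz",s["ee_rot"]).as_matrix();d=R.T@(np.array([x,y,z])-s["eef_pos"])
dy=(yaw-s["ee_rot"][2]+np.pi)%(2*np.pi)-np.pi
print("t",round(s["t"],2),"pos",np.round(s["eef_pos"],4),"rot",np.round(s["ee_rot"],3),"q",np.round(s["q"],2),"w",round(s["width"],4))
print("shares",np.round(d/.25,3),"twist",round(-dy/np.pi,4),"max",np.abs(d).max())
E
python3 g.py .573 .161 .26 -.76
```

```text
t 1.67 pos [ 0.4092 -0.3026  0.277 ] rot [-3.14   0.    -1.735] q [-0.25  0.05 -0.27 -0.   -1.25  0.09] w 0.0876
shares [-1.936 -0.344  0.068] twist -0.3102 max 0.48408426424262785
```

arm_command(
  commands=[
    {"tx":-0.13,"ty":-0.02,"tz":0,"twist":-0.02},
    {"tx":-0.26,"ty":-0.04,"tz":0,"twist":-0.04},
    {"tx":-0.4,"ty":-0.07,"tz":0,"twist":-0.06},
    {"tx":-0.54,"ty":-0.1,"tz":0,"twist":-0.08},
    {"tx":-0.68,"ty":-0.12,"tz":0,"twist":-0.1},
    {"tx":-0.81,"ty":-0.14,"tz":0,"twist":-0.12},
    {"tx":-0.92,"ty":-0.16,"tz":0,"twist":-0.14},
    {"tx":-1.0,"ty":-0.18,"tz":0,"twist":-0.16},
  ],
)

```text
t: 2.33
eef_pos: [0.4958, -0.0638, 0.2769]
ee_rot: [-3.141, 0.0, -1.234]
force: [0.3, -0.0, -0.3]
width: 0.0872
gripper_force: 0.0
```

```bash
python3 g.py .573 .161 .26 -.76
```

```text
t 2.33 pos [ 0.4958 -0.0638  0.2769] rot [-3.141  0.    -1.234] q [ 0.27  0.03 -0.28 -0.   -1.25  0.07] w 0.0872
shares [-0.747 -0.589  0.068] twist -0.1509 max 0.18669962379917365
```

arm_command(
  commands=[
    {"tx":-0.1,"ty":-0.08,"tz":0.01,"twist":-0.02},
    {"tx":-0.2,"ty":-0.16,"tz":0.02,"twist":-0.04},
    {"tx":-0.31,"ty":-0.25,"tz":0.03,"twist":-0.06},
    {"tx":-0.43,"ty":-0.34,"tz":0.04,"twist":-0.08},
    {"tx":-0.55,"ty":-0.43,"tz":0.05,"twist":-0.1},
    {"tx":-0.65,"ty":-0.51,"tz":0.06,"twist":-0.12},
    {"tx":-0.72,"ty":-0.57,"tz":0.07,"twist":-0.14},
    {"tx":-0.75,"ty":-0.59,"tz":0.07,"twist":-0.15},
  ],
)

```text
t: 3.0
eef_pos: [0.5743, 0.1621, 0.258]
ee_rot: [3.141, 0.0, -0.762]
force: [0.9, 0.2, -0.5]
width: 0.0874
gripper_force: 0.0
```

```bash
cat > b.py <<'E'
from h import *
import sys
np.set_printoptions(precision=4,suppress=True)
c=calibration("wrist");f=grab_frame("wrist")
s=get_state();print(s["eef_pos"],s["ee_rot"],s["q"],s["t"])
for q,z in dict(slide_center=.027,frosted_end=.027,stand=0).items():
    for x in spot_point(q,"wrist")[:2]: print(q,np.round(x["uv"]),round(x["score"],2),atz(c,x["uv"],z))
r=regions_of("slide","wrist")
if r:
    print(r[0]["score"],r[0]["rect"])
    import pickle;pickle.dump((c,r[0]["region"]),open("w.pkl","wb"))
    b=cv2.boxPoints(cv2.minAreaRect(np.argwhere(r[0]["region"])[:,::-1].astype(np.float32)));print(b,[atz(c,u,.048)[:2] for u in b])
cv2.imwrite(sys.argv[1],cv2.resize(f,(800,600))[:,:,::-1])
E
python3 b.py pics/w1.png
```

```text
[0.5743 0.1621 0.2581] [ 3.1407  0.0003 -0.7612] [ 0.6022  0.2127 -0.1183 -0.0001 -1.2407  0.2074] 3.05
slide_center [254. 168.] 0.66 [0.5717 0.1675 0.027 ]
slide_center [ 92. 152.] 0.25 [0.7372 0.309  0.027 ]
frosted_end [250. 137.] 0.84 [0.6039 0.1426 0.027 ]
frosted_end [254. 164.] 0.71 [0.5751 0.1631 0.027 ]
stand [255. 162.] 0.94 [0.5727 0.1641 0.    ]
0.68 [251.2, 122.3, 256.7, 211.2]
[[253. 210.]
 [253. 125.]
 [256. 125.]
 [256. 210.]] [array([0.5347, 0.2039]), array([0.6135, 0.1285]), array([0.6109, 0.1258]), array([0.5319, 0.2011])]
```

View pics/w1.png

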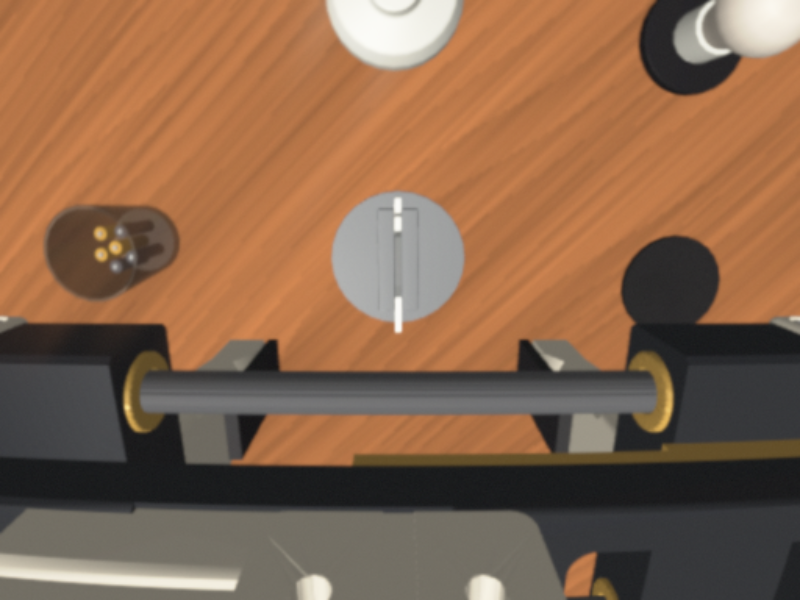

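The wrist view shows the stand disc at (398,256). The slide stands vertically in the image, with the notch step at the top end around (398,214). The lower end band is continuous, so that is the plain end, and the label face points left towards the tumbler. Next I'll descend on the plain end.

arm_command(
  commands=[
    {"tx":-0.09,"ty":0,"tz":0.12,"twist":0},
    {"tx":-0.18,"ty":0,"tz":0.26,"twist":0},
    {"tx":-0.18,"ty":0,"tz":0.4,"twist":0},
    {"tx":-0.18,"ty":0,"tz":0.54,"twist":0},
    {"tx":-0.18,"ty":0,"tz":0.67,"twist":0},
    {"tx":-0.18,"ty":0,"tz":0.79,"twist":0},
    {"tx":-0.18,"ty":0,"tz":0.88,"twist":0},
    {"tx":-0.18,"ty":0,"tz":0.93,"twist":0},
  ],
)

```text
t: 3.92
eef_pos: [0.54, 0.1884, 0.0243]
ee_rot: [3.139, 0.001, -0.77]
force: [-0.7, -0.5, 0.6]
width: 0.0875
gripper_force: 0.0
```

arm_command(
  commands=[
    {"tx":0,"ty":0,"tz":0,"twist":0},
    {"tx":0,"ty":0,"tz":0,"twist":0},
    {"tx":0,"ty":0,"tz":0,"twist":0},
    {"tx":0,"ty":0,"tz":0,"twist":0},
    {"tx":0,"ty":0,"tz":0,"twist":0},
    {"tx":0,"ty":0,"tz":0,"twist":0},
    {"tx":0,"ty":0,"tz":0,"twist":0},
    {"tx":0,"ty":0,"tz":0,"twist":0},
  ],
  claw=0,
  grip_force=20,
)

```text
t: 4.58
eef_pos: [0.5414, 0.1906, 0.027]
ee_rot: [-3.141, -0.0, -0.767]
force: [-0.6, 0.6, 0.1]
width: 0.0396
gripper_force: 0.0
```

```bash
python3 g.py .5423 .1935 .024 -.762
```

```text
t 4.58 pos [0.5414 0.1906 0.027 ] rot [-3.141 -0.    -0.767] q [ 0.68  0.4  -0.45  0.   -0.72  0.12] w 0.0396
shares [-0.005 -0.011  0.012] twist -0.0017 max 0.0029699678826272877
```

arm_command(
  commands=[
    {"tx":0,"ty":-0.01,"tz":0.01,"twist":0},
    {"tx":0,"ty":-0.01,"tz":0.01,"twist":0},
    {"tx":0,"ty":-0.01,"tz":0.01,"twist":0},
    {"tx":0,"ty":-0.01,"tz":0.01,"twist":0},
    {"tx":0,"ty":-0.01,"tz":0.01,"twist":0},
    {"tx":0,"ty":-0.01,"tz":0.01,"twist":0},
    {"tx":0,"ty":-0.01,"tz":0.01,"twist":0},
    {"tx":0,"ty":-0.01,"tz":0.01,"twist":0},
  ],
)

```text
t: 5.25
eef_pos: [0.543, 0.1922, 0.024]
ee_rot: [3.142, 0.0, -0.767]
force: [-0.1, 0.2, -0.7]
width: 0.0051
gripper_force: 20.0
```

```bash
python3 g.py .5423 .1935 .024 -.762; python3 -c "
from h import *
s=get_state();print(s['force'],s['gripper_force'])"
```

```text
t 5.25 pos [0.543  0.1922 0.024 ] rot [ 3.142  0.    -0.767] q [ 0.68  0.41 -0.45 -0.   -0.72  0.12] w 0.0051
shares [-0.005 -0.002  0.   ] twist -0.0017 max 0.0013566212571239202
[-0.11515971  0.19374883 -0.71557439] 19.99975025653839
```

arm_command(
  commands=[
    {"tx":0,"ty":0,"tz":-0.03,"twist":0},
    {"tx":0,"ty":0,"tz":-0.07,"twist":0},
    {"tx":0,"ty":0,"tz":-0.11,"twist":0},
    {"tx":-0.03,"ty":-0.01,"tz":-0.13,"twist":0},
    {"tx":-0.07,"ty":-0.03,"tz":-0.13,"twist":0},
    {"tx":-0.1,"ty":-0.045,"tz":-0.13,"twist":0},
    {"tx":-0.12,"ty":-0.054,"tz":-0.13,"twist":0},
    {"tx":-0.12,"ty":-0.054,"tz":-0.13,"twist":0},
  ],
)

```text
t: 5.92
eef_pos: [0.5301, 0.2242, 0.0563]
ee_rot: [3.141, 0.0, -0.766]
force: [-0.4, 0.1, 0.3]
width: 0.0046
gripper_force: 20.0
```

arm_command(
  commands=[
    {"tx":0,"ty":0,"tz":0,"twist":0},
    {"tx":0,"ty":0,"tz":0.02,"twist":0},
    {"tx":0,"ty":0,"tz":0.03,"twist":0},
    {"tx":0,"ty":0,"tz":0.04,"twist":0},
    {"tx":0,"ty":0,"tz":0.05,"twist":0},
    {"tx":0,"ty":0,"tz":0.06,"twist":0},
    {"tx":0,"ty":0,"tz":0.065,"twist":0},
    {"tx":0,"ty":0,"tz":0.07,"twist":0},
  ],
)

```text
t: 6.58
eef_pos: [0.5308, 0.2226, 0.0388]
ee_rot: [3.141, -0.0, -0.768]
force: [0.1, 0.2, -0.5]
width: 0.0052
gripper_force: 20.0
```

```bash
python3 g.py .5121 .2227 .0365 -.767;  python3 - <<'E'
from h import *
s=get_state();print(s['force'],s['moment'])
f=grab_frame("side");cv2.imwrite("pics/s2.png",cv2.resize(f[230:350,160:320],(800,600),interpolation=cv2.INTER_CUBIC)[:,:,::-1])
E
```

```text
t 6.58 pos [0.5308 0.2226 0.0388] rot [ 3.141 -0.    -0.768] q [ 0.74  0.39 -0.43  0.   -0.75  0.07] w 0.0052
shares [-0.054  0.052  0.009] twist -0.0002 max 0.013514437447439617
[ 0.13318472  0.24899248 -0.46452986] [-0.05598701  0.10750599  0.01854661]
```

View pics/s2.png

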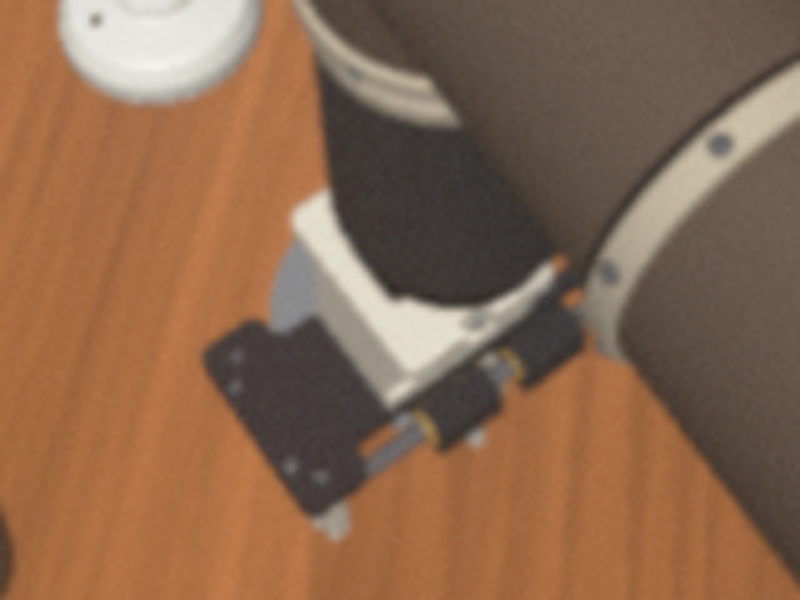

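The side view is blocked by the arm, but the measured pose fits the plan. I'll lower the last 2.5 mm and check for contact.

arm_command(
  commands=[
    {"tx":0,"ty":0,"tz":0.004,"twist":0},
    {"tx":0,"ty":0,"tz":0.008,"twist":0},
    {"tx":0,"ty":0,"tz":0.01,"twist":0},
    {"tx":0,"ty":0,"tz":0.011,"twist":0},
    {"tx":0,"ty":0,"tz":0.011,"twist":0},
    {"tx":0,"ty":0,"tz":0.011,"twist":0},
    {"tx":0,"ty":0,"tz":0.011,"twist":0},
    {"tx":0,"ty":0,"tz":0.011,"twist":0},
  ],
)

```text
t: 7.3
eef_pos: [0.5308, 0.2229, 0.0364]
ee_rot: [-3.141, -0.0, -0.767]
force: [0.4, 0.9, -0.4]
width: 0.0048
gripper_force: 20.0
```

```bash
python3 - <<'E'
from h import *
s=get_state();print(s['eef_pos'],s['force'],s['moment'])
f=grab_frame("wrist");cv2.imwrite("pics/w2.png",cv2.resize(f,(800,600))[:,:,::-1])
E
```

```text
[0.53082839 0.22286948 0.03638348] [ 0.39150882  0.89061932 -0.3873478 ] [-0.03319784  0.12844509  0.04438795]
```

View pics/w2.png

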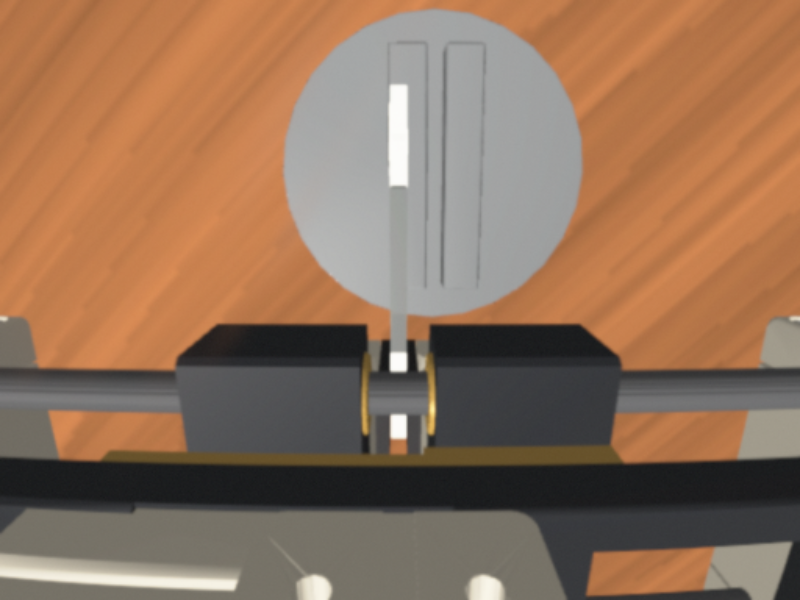

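The wrist view shows the slide directly above the left rail (x 389–408, rail 388–427), with the plain end gripped beyond the disc. I'll touch down and release.

arm_command(
  commands=[
    {"tx":0,"ty":0,"tz":0.001,"twist":0},
    {"tx":0,"ty":0,"tz":0.002,"twist":0},
    {"tx":0,"ty":0,"tz":0.002,"twist":0},
    {"tx":0,"ty":0,"tz":0.002,"twist":0},
    {"tx":0,"ty":0,"tz":0.002,"twist":0},
    {"tx":0,"ty":0,"tz":0.002,"twist":0},
    {"tx":0,"ty":0,"tz":0.002,"twist":0},
    {"tx":0,"ty":0,"tz":0.002,"twist":0},
  ],
)

```text
t: 8.02
eef_pos: [0.5309, 0.2229, 0.0359]
ee_rot: [-3.141, -0.0, -0.767]
force: [-0.8, 1.2, 2.7]
width: 0.0048
gripper_force: 20.0
```

arm_command(
  commands=[
    {"tx":0,"ty":0,"tz":0,"twist":0},
    {"tx":0,"ty":0,"tz":0,"twist":0},
    {"tx":0,"ty":0,"tz":0,"twist":0},
    {"tx":0,"ty":0,"tz":0,"twist":0},
    {"tx":0,"ty":0,"tz":0,"twist":0},
    {"tx":0,"ty":0,"tz":0,"twist":0},
    {"tx":0,"ty":0,"tz":0,"twist":0},
    {"tx":0,"ty":0,"tz":0,"twist":0},
  ],
  claw=1,
)

```text
t: 8.68
eef_pos: [0.5308, 0.2228, 0.0358]
ee_rot: [3.142, -0.0, -0.767]
force: [-0.5, 0.7, 0.3]
width: 0.0524
gripper_force: 0.0
```

```bash
python3 - <<'E'
from h import *
s=get_state();print(s['eef_pos'],s['force'],s['moment'],s["width"],s["t"])
f=grab_frame("wrist");cv2.imwrite("pics/w3.png",cv2.resize(f,(800,600))[:,:,::-1])
E
```

```text
[0.53080181 0.2228249  0.03579658] [-0.5061118   0.69617457  0.33668365] [-0.09674306  0.09364292  0.0158298 ] 0.0524122946962133 8.6833
```

View pics/w3.png

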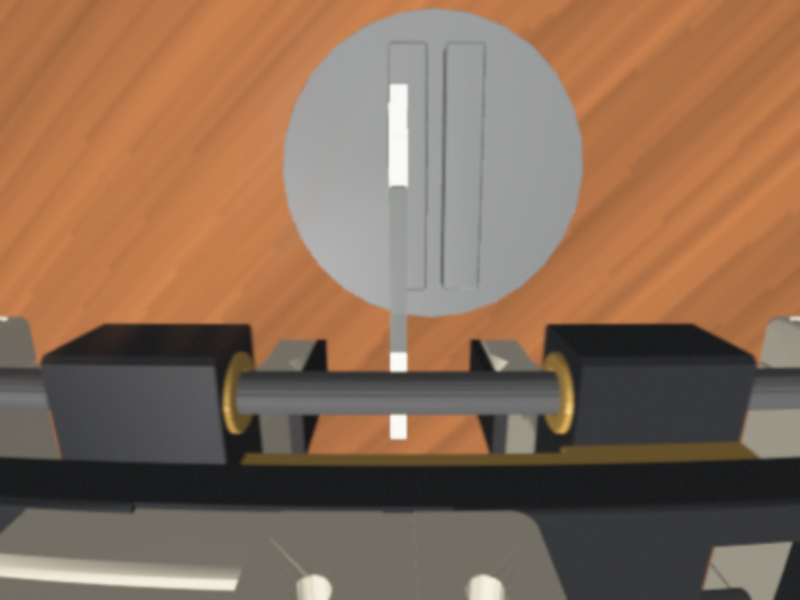

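The slide is standing free on the rail. I'll raise the fingers, move to mid-length and tip the slide onto its back by pushing on the label face.

arm_command(
  commands=[
    {"tx":0,"ty":0,"tz":-0.02,"twist":0},
    {"tx":0.02,"ty":0,"tz":-0.05,"twist":0},
    {"tx":0.07,"ty":0,"tz":-0.06,"twist":0},
    {"tx":0.12,"ty":0,"tz":-0.06,"twist":0},
    {"tx":0.16,"ty":0.02,"tz":-0.06,"twist":0},
    {"tx":0.17,"ty":0.05,"tz":-0.06,"twist":0},
    {"tx":0.17,"ty":0.08,"tz":-0.06,"twist":0},
    {"tx":0.17,"ty":0.11,"tz":-0.06,"twist":0},
  ],
)

```text
t: 9.4
eef_pos: [0.5414, 0.1721, 0.0503]
ee_rot: [3.14, 0.0, -0.769]
force: [0.0, 0.0, -0.6]
width: 0.0878
gripper_force: 0.0
```

arm_command(
  commands=[
    {"tx":0,"ty":0.02,"tz":0,"twist":0},
    {"tx":0,"ty":0.04,"tz":0,"twist":0},
    {"tx":0,"ty":0.055,"tz":0,"twist":0},
    {"tx":0,"ty":0.07,"tz":0,"twist":0},
    {"tx":0,"ty":0.085,"tz":0,"twist":0},
    {"tx":0,"ty":0.1,"tz":0,"twist":0},
    {"tx":0,"ty":0.11,"tz":0,"twist":0},
    {"tx":0,"ty":0.12,"tz":0,"twist":0},
  ],
)

```text
t: 10.07
eef_pos: [0.5213, 0.1518, 0.0508]
ee_rot: [-3.141, -0.0, -0.767]
force: [-0.5, 0.0, -0.6]
width: 0.0875
gripper_force: 0.0
```

```bash
python3 - <<'E'
from h import *
s=get_state();print(s['eef_pos'],s['force'],s['moment'],s["width"],s["t"])
f=grab_frame("wrist");cv2.imwrite("pics/w4.png",cv2.resize(f,(800,600))[:,:,::-1])
E
```

```text
[0.5213447  0.15183708 0.05084212] [-0.53776171  0.00270994 -0.59443238] [-0.03427483  0.12025259  0.03047807] 0.08750132242347267 10.0667
```

View pics/w4.png

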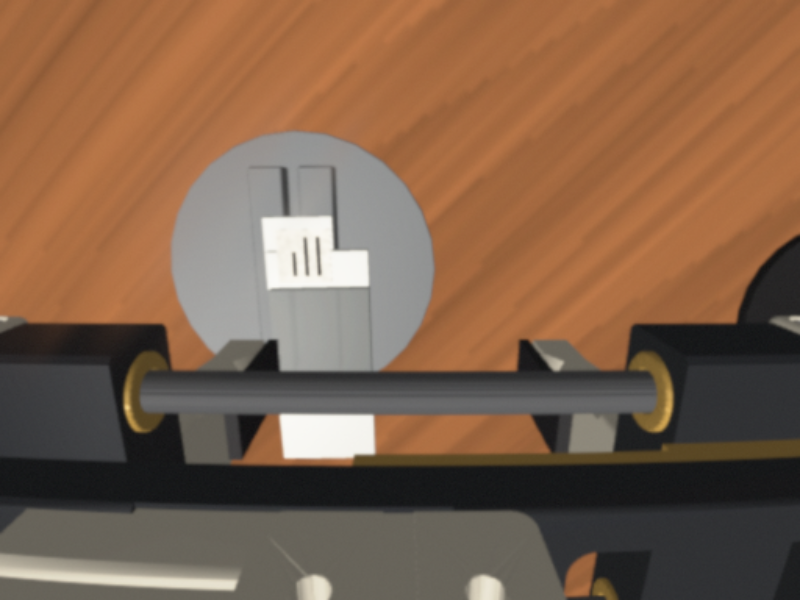

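The slide now lies flat on the rails with the label face up. The frosted end with the notch is at (262–370, 217–288), the plain end at (284–375, 415–458), and it has yawed slightly. I'll compute the regrasp.

```bash
python3 - <<'E'
from h import *
np.set_printoptions(precision=4,suppress=True)
c=calibration("wrist");k=.64
P={n:atz(c,np.array(u)*k,.023)[:2] for n,u in dict(fl=(262,219),pl=(284,458),pr=(375,457.5),nr=(368,251)).items()};print(P)
u=P["fl"]-P["pl"];print(np.linalg.norm(u),np.linalg.norm(P["pr"]-P["pl"]));
yaw=np.arctan2(u[1],u[0]);u/=np.linalg.norm(u)
w=P["pr"]-P["pl"];print(yaw,np.arctan2(w[1],w[0])+np.pi/2, np.arctan2(*(P["nr"]-P["pr"])[::-1]))
m=(P["pl"]+P["pr"])/2;t=m+.013*u;print("grasp",t,"from stand",(t-[.573,.164])@[.72,-.694],(t-[.573,.164])@[.694,.72]);
from subprocess import run;print(run(["python3","g.py",str(t[0]),str(t[1]),".003",str(yaw)],capture_output=True,text=True).stdout)
E
```

```text
{'fl': array([0.5951, 0.157 ]), 'pl': array([0.5152, 0.2316]), 'pr': array([0.4863, 0.2009]), 'nr': array([0.5563, 0.1355])}
0.1093693639372719 0.04215426105929862
-0.7514134031772554 -0.7538928188308307 -0.7513884694856613
grasp [0.5102 0.2074] from stand -0.07529505309164441 -0.012316222460791375
t 10.12 pos [0.5209 0.1515 0.0508] rot [ 3.141  0.    -0.768] q [ 0.64  0.33 -0.5  -0.   -0.75  0.16] w 0.0878
shares [-0.186 -0.131  0.191] twist -0.0051 max 0.047781589163773806
```

arm_command(
  commands=[
    {"tx":-0.06,"ty":-0.04,"tz":0,"twist":-0.005},
    {"tx":-0.13,"ty":-0.09,"tz":0,"twist":-0.005},
    {"tx":-0.18,"ty":-0.125,"tz":0,"twist":-0.005},
    {"tx":-0.186,"ty":-0.131,"tz":0.02,"twist":-0.005},
    {"tx":-0.186,"ty":-0.131,"tz":0.08,"twist":-0.005},
    {"tx":-0.186,"ty":-0.131,"tz":0.14,"twist":-0.005},
    {"tx":-0.186,"ty":-0.131,"tz":0.18,"twist":-0.005},
    {"tx":-0.186,"ty":-0.131,"tz":0.19,"twist":-0.005},
  ],
)

```text
t: 10.78
eef_pos: [0.5097, 0.2067, 0.0013]
ee_rot: [3.138, 0.0, -0.752]
force: [-0.2, -0.3, 0.3]
width: 0.0874
gripper_force: 0.0
```

arm_command(
  commands=[
    {"tx":0,"ty":0,"tz":0,"twist":0},
    {"tx":0,"ty":0,"tz":0,"twist":0},
    {"tx":0,"ty":0,"tz":0,"twist":0},
    {"tx":0,"ty":0,"tz":0,"twist":0},
    {"tx":0,"ty":0,"tz":0,"twist":0},
    {"tx":0,"ty":0,"tz":0,"twist":0},
    {"tx":0,"ty":0,"tz":0,"twist":0},
    {"tx":0,"ty":0,"tz":0,"twist":0},
  ],
  claw=0,
  grip_force=40,
)

```text
t: 11.45
eef_pos: [0.5108, 0.2078, 0.0035]
ee_rot: [-3.141, -0.0, -0.752]
force: [-0.9, -0.6, 0.1]
width: 0.0413
gripper_force: 40.0
```

arm_command(
  commands=[
    {"tx":0,"ty":0,"tz":0,"twist":0},
    {"tx":0,"ty":0,"tz":0,"twist":0},
    {"tx":0,"ty":0,"tz":0,"twist":0},
    {"tx":0,"ty":0,"tz":0,"twist":0},
    {"tx":0,"ty":0,"tz":-0.02,"twist":0},
    {"tx":0,"ty":0,"tz":-0.06,"twist":0},
    {"tx":0,"ty":0,"tz":-0.12,"twist":0},
    {"tx":0,"ty":0,"tz":-0.16,"twist":0},
  ],
)

```text
t: 12.12
eef_pos: [0.5111, 0.208, 0.045]
ee_rot: [-3.141, -0.0, -0.751]
force: [0.5, 0.1, 0.7]
width: 0.041
gripper_force: 40.0
```

```bash
python3 g.py .5102 .2074 .175 -.7514;python3 - <<'E'
from h import *
s=get_state();print(s['eef_pos'],s['force'],s['gripper_force'],s["width"],s["t"])
f=grab_frame("wrist");cv2.imwrite("pics/w5.png",cv2.resize(f,(800,600))[:,:,::-1])
E
```

```text
t 12.12 pos [0.5111 0.208  0.045 ] rot [-3.141 -0.    -0.751] q [ 0.74  0.35 -0.48  0.   -0.74  0.08] w 0.041
shares [-0.001  0.004 -0.52 ] twist -0.0 max 0.13002106412657408
[0.51111586 0.20798838 0.04497983] [0.51580349 0.09442807 0.66521814] 39.98895227909088 0.040971736459626595 12.1167
```

View pics/w5.png

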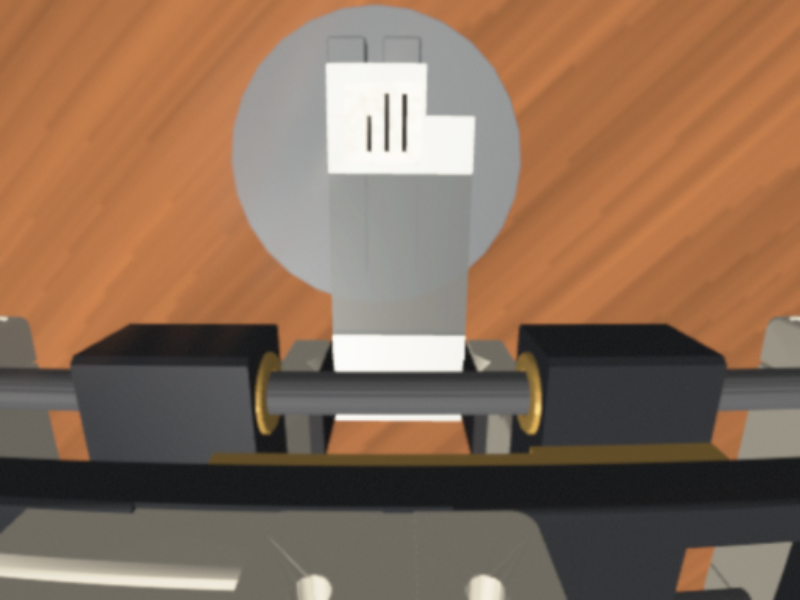

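The slide is firmly held by the plain end (width 41 mm, grip 40 N), with the frosted band at (327–475, 63–173) clear of the fingers. I'll raise it and carry it over.

arm_command(
  commands=[
    {"tx":0,"ty":0,"tz":-0.05,"twist":0},
    {"tx":0,"ty":0,"tz":-0.12,"twist":0},
    {"tx":0.01,"ty":0.02,"tz":-0.2,"twist":0},
    {"tx":0.04,"ty":0.05,"tz":-0.28,"twist":0},
    {"tx":0.08,"ty":0.11,"tz":-0.36,"twist":0},
    {"tx":0.13,"ty":0.18,"tz":-0.43,"twist":0},
    {"tx":0.19,"ty":0.25,"tz":-0.49,"twist":0},
    {"tx":0.25,"ty":0.33,"tz":-0.52,"twist":0},
  ],
)

```text
t: 12.83
eef_pos: [0.5008, 0.1046, 0.1759]
ee_rot: [-3.138, -0.001, -0.751]
force: [0.4, -0.3, 0.9]
width: 0.0409
gripper_force: 40.0
```

arm_command(
  commands=[
    {"tx":0.06,"ty":0.08,"tz":0,"twist":0},
    {"tx":0.13,"ty":0.18,"tz":0,"twist":0},
    {"tx":0.2,"ty":0.28,"tz":0,"twist":0},
    {"tx":0.27,"ty":0.38,"tz":0,"twist":0},
    {"tx":0.34,"ty":0.47,"tz":0,"twist":0},
    {"tx":0.4,"ty":0.54,"tz":0,"twist":0},
    {"tx":0.44,"ty":0.6,"tz":0,"twist":0},
    {"tx":0.46,"ty":0.62,"tz":0,"twist":0},
  ],
)

```text
t: 13.5
eef_pos: [0.4774, -0.0888, 0.1737]
ee_rot: [-3.141, -0.0, -0.754]
force: [0.7, -0.1, -0.4]
width: 0.0409
gripper_force: 40.0
```

```bash
cat > m.py <<'E'
from h import *
import sys
np.set_printoptions(precision=4,suppress=True)
s=get_state();print(s["eef_pos"],s["ee_rot"],s["t"])
for n in("wrist","top","side"):
    c=calibration(n);f=grab_frame(n)
    for q,z in dict(frosted_end=.176,bulb_top=.115).items():
        print(n,q,[(np.round(x["uv"]),round(x["score"],2),atz(c,x["uv"],z)) for x in spot_point(q,n)[:2]])
    cv2.imwrite(f"pics/{sys.argv[1]}_{n}.png",cv2.resize(f,(800,600))[:,:,::-1])
E
python3 m.py f1; python3 g.py .478 -.0886 .158 -.751
```

```text
[ 0.4774 -0.0888  0.1737] [-3.1413 -0.     -0.7536] 13.5
wrist frosted_end [(array([250.,  76.]), 0.74, array([ 0.541, -0.144,  0.176]))]
wrist bulb_top []
top frosted_end [(array([267., 192.]), 0.44, array([ 0.5595, -0.1438,  0.176 ]))]
top bulb_top [(array([264., 200.]), 0.51, array([ 0.5379, -0.1368,  0.115 ]))]
side frosted_end []
side bulb_top [(array([276., 176.]), 0.69, array([ 0.519 , -0.1251,  0.115 ])), (array([270., 196.]), 0.52, array([ 0.5272, -0.0493,  0.115 ]))]
t 13.95 pos [ 0.4784 -0.0862  0.1733] rot [-3.142  0.    -0.751] q [ 0.23  0.09 -0.47 -0.   -1.01  0.59] w 0.0411
shares [0.005 0.008 0.061] twist 0.0001 max 0.01530340179493828
```

View pics/f1_wrist.png

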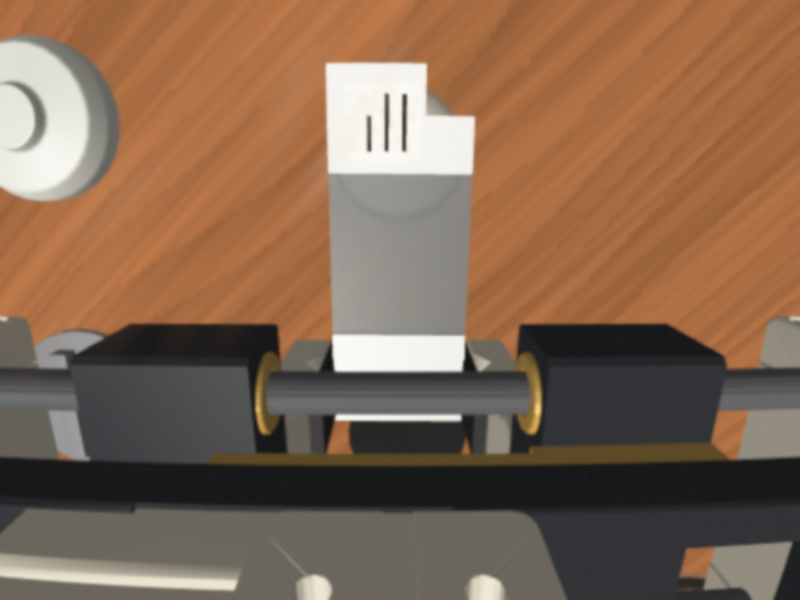

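View pics/f1_side.png

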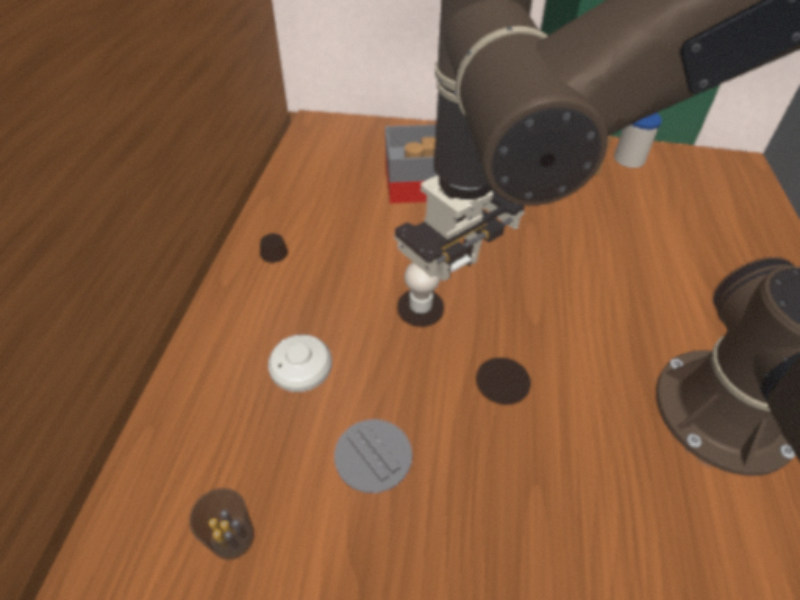

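The wrist view shows the slide flat over the bulb: the bulb rim is visible through the filter, with its lower edge at (398,215) and right edge at (450,105). In the side view the gripper is over the bulb at (422,277) and nothing else has moved. I'll do a PnP check of the slide pose and bulb position.

```bash
python3 - <<'E'
from h import *
np.set_printoptions(precision=4,suppress=True)
c=calibration("wrist");K=np.array(c["camera_matrix"]);E=np.array(c["extrinsics"])
o=np.array([(55,2.5,-21),(55,2.5,7),(41,2.5,7),(41,2.5,21),(25,2.5,21),(25,2.5,-21),(-55,2.5,-21),(-55,2.5,21)])/1e3
i=np.array([(327,63),(427,63),(427,116),(475,116),(474,173),(329,174),(335,420),(463,420)])*.64
ok,r,t=cv2.solvePnP(o,i,K,np.array([c["k1"],0,0,0.]),flags=cv2.SOLVEPNP_SQPNP)
print("reproj",np.abs(cv2.projectPoints(o,r,t,K,np.array([c["k1"],0,0,0.]))[0][:,0]-i).max())
R=E[:3,:3]@cv2.Rodrigues(r)[0];T=E[:3,:3]@t[:,0]+E[:3,3]
print("normal",R[:,1],"x",R[:,0],"frosted",T+R@[.04,0,0],get_state()["eef_pos"])
for b in((.538,-.1445),(.538,-.1368)):
    a=np.linspace(0,2*np.pi,73);p=np.array([proj(c,(b[0]+.0325*np.cos(x),b[1]+.0325*np.sin(x),.088)) for x in a])/.64
    print(b,"bottom",p[:,1].max(),"right at row105",p[p[:,0].argmax()],[x for x in p if abs(x[1]-105)<5])
E
```

```text
reproj 1.0183506321314724
normal [-0.004  -0.0067  1.    ] x [ 0.7268 -0.6869 -0.0017] frosted [ 0.5382 -0.1422  0.1901] [ 0.4784 -0.0862  0.1733]
(0.538, -0.1445) bottom 206.23542576811352 right at row105 [467.9584 137.8489] [array([351.314 , 100.4695]), array([348.1819, 105.428 ]), array([461.2469, 109.5833]), array([458.4875, 104.418 ])]
(0.538, -0.1368) bottom 216.42436181975015 right at row105 [456.542  148.5652] [array([347.6537, 102.6957]), array([343.753, 106.99 ]), array([440.1321, 105.9832]), array([436.1294, 101.7681]), array([347.6537, 102.6957])]
```

The slide is flat with the label up and the frosted end is within about 3 mm of the bulb axis. I'll lower 15 mm and let it settle.

arm_command(
  commands=[
    {"tx":0,"ty":0,"tz":0.01,"twist":0},
    {"tx":0,"ty":0,"tz":0.025,"twist":0},
    {"tx":0,"ty":0,"tz":0.04,"twist":0},
    {"tx":0,"ty":0,"tz":0.052,"twist":0},
    {"tx":0,"ty":0,"tz":0.06,"twist":0},
    {"tx":0,"ty":0,"tz":0.06,"twist":0},
    {"tx":0,"ty":0,"tz":0.06,"twist":0},
    {"tx":0,"ty":0,"tz":0.06,"twist":0},
  ],
)

```text
t: 14.62
eef_pos: [0.4783, -0.087, 0.1584]
ee_rot: [-3.142, -0.0, -0.752]
force: [1.0, -0.0, 0.0]
width: 0.0413
gripper_force: 40.0
```

arm_command(
  commands=[
    {"tx":0,"ty":0,"tz":0,"twist":0},
    {"tx":0,"ty":0,"tz":0,"twist":0},
    {"tx":0,"ty":0,"tz":0,"twist":0},
    {"tx":0,"ty":0,"tz":0,"twist":0},
    {"tx":0,"ty":0,"tz":0,"twist":0},
    {"tx":0,"ty":0,"tz":0,"twist":0},
    {"tx":0,"ty":0,"tz":0,"twist":0},
    {"tx":0,"ty":0,"tz":0,"twist":0},
  ],
)

```text
t: 15.28
eef_pos: [0.4782, -0.0869, 0.1583]
ee_rot: [3.142, 0.0, -0.752]
force: [-0.1, -0.0, -0.9]
width: 0.041
gripper_force: 40.0
```

```bash
python3 -c "
from station import *
s=get_state();print(s['eef_pos'],s['width'],s['gripper_force'],s['t']);print(job_done())"
```

```text
[ 0.47822191 -0.08693506  0.15830267] 0.04101244868726942 39.98896300792694 15.2833
the job is handed in; nothing more can be done
None
```

The job is handed in at 15.3 s: the slide is held still by its plain end, lying flat with the label face up, and its frosted end is about 6 cm above the bulb dome and within a few millimetres of its axis; because the tool can't tilt, I rested the slide on the stand's rails and tipped it onto its back before regripping it.

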